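# Put an inspection set back into its own pockets

### The arm

A 6-joint arm with a two-finger parallel gripper is mounted at the origin on a cart in front of the work surface, level with it; the furniture and walls round the work are solid. World frame = base frame: x ahead of the robot, y to its left, z up, the work surface at z = 0. Lengths are in m, angles in rad, forces in N, time in s.
With the tool pointing down it reaches from about 0.25 to 0.8 m from the base axis. Payload 8.5 kg.
Tool frame: the origin (TCP) lies on the centre line of the jaws, within the pads' length; the fingertips stand 17 mm ahead of it and the grasp point (between the pads) lies 2 mm behind it; z points along the fingers, y is the line along which they close (so a half turn about z gives the same grasp; the last joint's range is limited). The gripper opens to 85 mm and grips with 20 to 120 N. Pads are 22 mm wide; open, the fingers measure 114 mm over their backs; the gripper's body (76 mm by 85 mm) begins 54 mm behind the grasp point. The pads swing forward as they close: fully open they stand 13 mm farther back than shut.
Start: joints at [-1.278, 0.238, -0.013, 1.319, 0, 1.571], TCP at [0.152, -0.503, 0.248] pointing down, gripper open.
Joint ranges: [-2.66, 2.66], [-1.03, 1.9], [-1.14, 1.46], [-1.82, 2.27], [-1.45, 1.34], [-3.14, 3.14]. Speed limits (rad/s): [2.22, 2.22, 2.79, 3.14, 3.14, 3.14].

### API

Orientations are given as a unit quaternion [w, x, y, z].
In Python, from cell import manip, effector, vision, readout gives the robot as it stands. Calls block until the motion is done:
- manip.reach(position, orientation): joint-space move of the TCP to a pose.
- manip.servo_line(position, orientation=None, velocity=0.15, contact_N=None): straight line of the TCP; orientation=None keeps the orientation; velocity is the mean speed in m/s. With contact_N (N) it stops when the force on the tool has changed by that much, and returns True; else False.
- manip.set_joints(angles): joint-space move.
- effector.ungrasp() and effector.close(force=None): open the fingers fully, or close them until they stop; force is the grip in N (None keeps the last).
- manip.hold(seconds).
- manip.inverse_kinematics(position, orientation): joint angles nearest the present ones, or None.
- vision.camera(name): name is "side" or "top"; returns a dict with "img" (480x640x3 uint8, blue, green, red), "depth" (480x640 float32, m along the optical axis (not along the pixel's ray), 0 where there is no reading), "K" (3x3 intrinsics, pixels), "position" and "attitude" of the camera in the world. Camera axes: x right, y down, z forward; pixel columns grow to the right and rows downward; lengths in m; the calibration is good to about 2 mm. A picture is of the moment at which its call begins.
A pose or a line that the arm cannot do raises manip.IKError and nothing moves.
- manip.finish_job(): hands the job in; it is judged then, once.
Trained networks look in the newest picture that a camera, given by its name, has taken for a name from the list of things; names that differ only in an ending like _2 or _b are one class to them, and where a whole thing is asked for, a point or a joint stands for the part that bears it (a point fixed in the world has none). Each returns a list of dicts, best first, with "confidence" (0 to 1); they miss things now and then, are a little off and sometimes report something else, mostly with a low value. They report only what shows in the picture. A call takes as long as a camera call. They do not tell look-alikes from the thing itself.
- vision.outline_of(thing, camera): "mask" (480x640 bool, what is visible of it) and "extent" ([left, top, right, bottom] in pixels, round what is visible of it).
- vision.tip_of(thing, camera): "pixel" ([column, row] in pixels: a listed point, or the origin of a listed thing).
Readings, each from a call of its own:
- readout.read_time_s(): time.
- readout.read_joint_pos(): joint angles.
- readout.read_qd(): joint speeds.
- readout.read_joint_torque(): joint torques, N m.
- readout.read_tool_pos(): TCP position.
- readout.read_tool_rot(): TCP orientation.
- readout.read_ft_force(): force on the tool from outside, world axes, zero at the start.
- readout.read_moment(): the same for the moment, N m.
- readout.read_grip_width(): opening from 0.0 (shut) to 1.0 (fully open).
- readout.read_gripper_force(): force on a finger pad.
Only numpy, scipy, OpenCV 4.12 (cv2) and the standard library are available. Lean on these libraries where they do the work, as an engineer would, in place of code of your own. Each camera call takes 0.05 s, during which the arm holds its last target. There are 200 camera calls.

### The job

The four pieces of the inspection set in the blue tray have been put back on each other's pockets, so they lie on top instead of in them. Move each into the pocket cut for it - the gear into the round pocket, the vee block into the rectangular one, the plug gauge into the wider long one, the paint marker into the narrow long one - setting a piece aside on the bare bench where you need a free spot. All four must end lying flat and fully down in their own pockets, the gear hub up and the vee upward, let go of.

Things in the scene. Friction and masses are not known exactly. Their poses are not given: they have to be found in the camera images.
- gear: Bright steel spur gear, 56 mm diameter over the teeth, toothed rim 12 mm thick, with a narrower hub on top (20 mm in all), about 160 g, lying flat, hub up; starts on top of one of the two long pockets. Origin at the centre of its underside, z up.
- vee_block: Dark steel vee block, 43 (x) x 57 (y) x 46 mm tall, vee upward, about 620 g; starts on top of one of the two long pockets. Origin at the centre of its underside, z up. It goes in either way round.
- gauge_mid (a point): Middle of the bright steel double-ended plug gauge on its axis, 10.5 mm above its support. 112 mm long (y axis), 140 g; ends 23 mm (-y, 19 mm long) and 19 mm (+y, 25 mm long) in diameter, handle between 14 mm thick, from 6.5 mm below to 7.5 mm above this point. Starts across the round or the rectangular pocket. Round: may roll on an open surface. Fits either way round.
- marker_mid (a point): Middle of the black-and-white paint marker: 136 mm long along its y axis, 14 mm thick, about 20 g; starts lying across the round or the rectangular pocket. This point is on its axis, 7 mm above what it lies on. It goes in either way round.
- gear_nest: Fixed insert module in the tray, 98 (x) x 162 (y) x 20 mm, dark grey face, yellow pocket floor; in any of the tray's four corners. Origin: centre of its underside, z up. Pocket in the middle, 6 mm deep (floor z = 14 mm, face z = 20 mm), sloping walls: round, 59 mm wide at the floor, 65 mm at the face, for the gear (rim stands 6 mm proud).
- vee_nest: Fixed insert module in the tray, 98 (x) x 162 (y) x 20 mm, dark grey face, yellow pocket floor; in any of the tray's four corners. Origin: centre of its underside, z up. Pocket in the middle, 6 mm deep (floor z = 14 mm, face z = 20 mm), sloping walls: rectangular, 46 x 60 mm (along y) at the floor, 52 x 66 mm at the face, for the vee block.
- gauge_nest: Fixed insert module in the tray, 98 (x) x 162 (y) x 20 mm, dark grey face, yellow pocket floor; in any of the tray's four corners. Origin: centre of its underside, z up. Pocket in the middle, 6 mm deep (floor z = 14 mm, face z = 20 mm), sloping walls: the wider long one, 26 x 116 mm (along y) at the floor, 31 x 121 mm at the face, for the plug gauge.
- marker_nest: Fixed insert module in the tray, 98 (x) x 162 (y) x 20 mm, dark grey face, yellow pocket floor; in any of the tray's four corners. Origin: centre of its underside, z up. Pocket in the middle, 6 mm deep (floor z = 14 mm, face z = 20 mm), sloping walls: the narrow long one, 17 x 140 mm (along y) at the floor, 23 x 146 mm at the face, for the marker.
- tray: Fixed blue steel tray holding the four parallel modules in two rows of two (centres 100 mm apart in x, 164 mm in y), faces 23 mm above the bench. 208 x 336 mm; origin: centre of its underside; y along its length, yaw within 0.3 rad. A wire handle stands out 21 mm at each end; beyond the one at -y 100 mm of bare bench, as broad as the tray, is room to set things aside.
Not all that is in view belongs to the job. There is more than one size of the part that bears marker_mid; the job needs the largest.

How it is judged:
By the outcome, as a careful person would: the job done as asked, in the order asked, and still so for the second after the job is handed in, with the robot touching nothing.
It also fails if it takes over 128 s, if anything falls off the work surface, if the arm or the gripper's body presses on something with over 40 N, if the wrist force passes 120 N, or if a joint passes its speed limit or range.

## Working session

There is one attempt and no reset: what is moved stays moved. The work goes in short steps, each a Python script; the robot and the scene stay as the last script left them, time stands still between calls to the robot, and variables do not carry over. Pictures are saved under pics/ and viewed, at most 14 in all, crops included, and the job is handed in when it is done.

```bash
ls; mkdir -p pics; cat > h.py <<'E'
import numpy as np, cv2
from scipy.spatial.transform import Rotation as R
from cell import manip, effector, vision, readout
def rot(q): return R.from_quat(np.r_[q[1:],q[0]])
def pts(c):
    d=c["depth"].astype(float);K=np.array(c["K"]);v,u=np.mgrid[:480,:640]
    p=np.stack([(u-K[0,2])/K[0,0]*d,(v-K[1,2])/K[1,1]*d,d],-1)
    a=np.array(c["attitude"])
    r=a if a.shape==(3,3) else rot(a).as_matrix()
    w=p@r.T+np.array(c["position"]); w[d<=0]=np.nan
    return w
E
python3 - <<'E'
from h import *
for n in("top","side"):
    c=vision.camera(n);cv2.imwrite(f"pics/{n}0.png",c["img"])
    np.savez(f"{n}0.npz",**c); print(n,c["position"],c["attitude"],np.array(c["K"]).tolist())
    w=pts(c)
    for t in["gear","vee_block","gauge_mid","marker_mid","gear_nest","vee_nest","gauge_nest","marker_nest","tray"]:
        for o in vision.outline_of(t,n)[:4]:
            m=o["mask"];q=w[m];q=q[~np.isnan(q[:,0])]
            print(t,round(o["confidence"],2),np.round(o["extent"]),m.sum(),np.round(np.median(q,0),3) if len(q) else None)
print(readout.read_time_s(), readout.read_tool_rot())
E
```

```text
pics
top [ 0.47887335 -0.08741384  0.90675566] [-0.03004132  0.70975495 -0.70338569  0.02437223] [[532.7203991377207, 0.0, 313.4559319432726], [0.0, 532.7203991377207, 243.7001207377997], [0.0, 0.0, 1.0]]
gear 0.69 [180. 260. 214. 290.] 857 [0.496 0.106 0.036]
vee_block 0.86 [282. 268. 317. 300.] 919 [ 0.482 -0.058  0.065]
vee_block 0.23 [256. 187. 354. 254.] 4994 [ 0.579 -0.066  0.022]
gauge_mid 0.57 [173. 199. 244. 232.] 752 [0.593 0.092 0.039]
marker_mid 0.84 [404. 184. 461. 198.] 367 [ 0.638 -0.285  0.008]
marker_mid 0.82 [267. 204. 347. 235.] 639 [ 0.585 -0.066  0.035]
marker_mid 0.69 [462. 261. 474. 323.] 369 [ 0.468 -0.339  0.008]
gear_nest 0.7 [256. 189. 356. 257.] 5043 [ 0.579 -0.067  0.022]
vee_nest 0.92 [157. 181. 259. 249.] 5193 [0.596 0.096 0.023]
marker_nest 0.58 [247. 250. 354. 317.] 4843 [ 0.483 -0.058  0.023]
tray 0.77 [142. 178. 372. 321.] 2036 [0.533 0.02  0.015]
tray 0.51 [174. 199. 239. 229.] 598 [0.592 0.095 0.04 ]
side [ 0.23458119 -0.69927309  0.54973555] [-0.45304294  0.85522257 -0.22708361  0.10853332] [[437.52025522784515, 0.0, 321.978122874288], [0.0, 437.
[... 235 characters left out ...]
_mid 0.81 [288. 193. 303. 222.] 233 [0.586 0.077 0.041]
marker_mid 0.83 [318. 228. 339. 269.] 314 [ 0.58  -0.085  0.036]
marker_mid 0.81 [321. 357. 378. 392.] 403 [ 0.465 -0.343  0.01 ]
marker_mid 0.68 [398. 293. 429. 328.] 243 [ 0.637 -0.286  0.01 ]
gear_nest 0.66 [290. 228. 369. 280.] 2223 [ 0.577 -0.081  0.024]
vee_nest 0.81 [263. 194. 329. 234.] 1497 [0.592 0.087 0.025]
vee_nest 0.61 [290. 228. 366. 282.] 2132 [ 0.575 -0.083  0.024]
gauge_nest 0.95 [226. 199. 288. 248.] 1418 [0.49  0.087 0.025]
marker_nest 0.72 [245. 236. 318. 296.] 1906 [ 0.464 -0.095  0.024]
tray 0.78 [223. 201. 368. 307.] 1164 [ 0.496 -0.146  0.013]
1.0 [-5.07184770e-05  9.89303372e-01  1.45872669e-01 -5.75717877e-06]
```

View pics/top0.png

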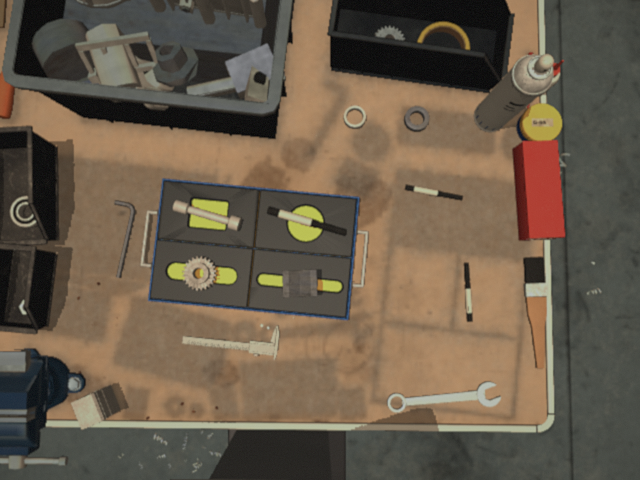

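View pics/side0.png

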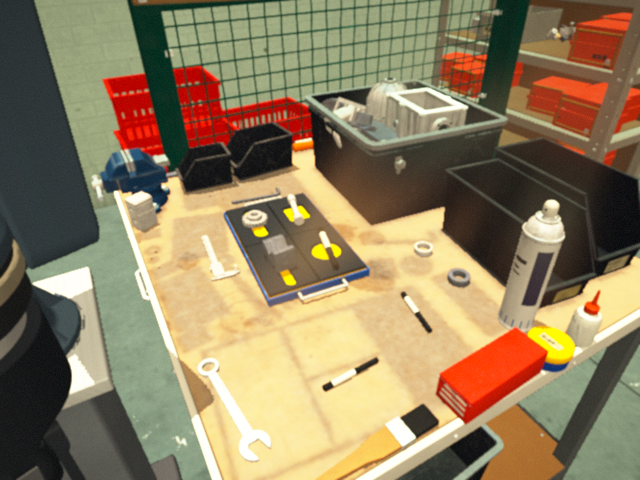

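```bash
python3 - <<'E'
import cv2
i=cv2.imread("pics/top0.png")[165:335,135:385]
cv2.imwrite("pics/top0c.png",cv2.resize(i,None,fx=3.2,fy=3.2,interpolation=cv2.INTER_CUBIC))
E
```

```text
(no output)
```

View pics/top0c.png

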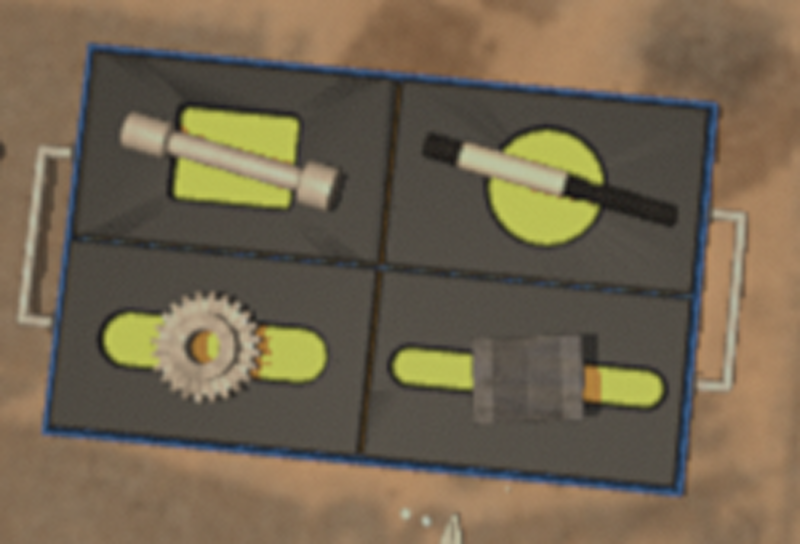

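The gauge lies across the rectangular pocket (crop 230,160), the marker across the round one (550,180), the gear on the wide long pocket (205,345) and the vee block on the narrow one (530,375). The two loose pens to the right are shorter decoys. I only need to set the gear aside. Next I'll measure the poses.

```bash
cat >> h.py <<'E'
def proj(c,uv,z):  # pixel -> world on plane z
    K=np.array(c["K"]);uv=np.atleast_2d(uv).astype(float)
    r=np.c_[(uv[:,0]-K[0,2])/K[0,0],(uv[:,1]-K[1,2])/K[1,1],np.ones(len(uv))]@rot(c["attitude"]).as_matrix().T
    p=np.array(c["position"]);return p[:2]+r[:,:2]*((z-p[2])/r[:,2:])
def rect(xy):
    (x,y),(a,b),_=r=cv2.minAreaRect(np.float32(xy*1000)); q=cv2.boxPoints(r); e=q[1]-q[0];f=q[2]-q[1]
    l=e if np.hypot(*e)>np.hypot(*f) else f
    return np.round([x,y],1),np.round(sorted([a,b]),1),round(float((np.degrees(np.arctan2(l[1],l[0]))%180)),2)
E
python3 - <<'E'
from h import *
c=dict(np.load("top0.npz"));w=pts(c);hsv=cv2.cvtColor(c["img"],cv2.COLOR_BGR2HSV)
reg=np.zeros((480,640),bool);reg[170:330,140:370]=1
blue=(reg&(hsv[...,0]>95)&(hsv[...,0]<125)&(hsv[...,1]>110)).astype(np.uint8)
n,l,s,_=cv2.connectedComponentsWithStats(blue);print(sorted(s[1:,4])[-3:])
v,u=np.nonzero(blue);print("rim z",np.nanpercentile(w[blue>0][:,2],[10,50,90]))
for z in(.020,.024): print("tray",rect(proj(c,np.c_[u,v],z)))
yel=(reg&(hsv[...,0]>22)&(hsv[...,0]<40)&(hsv[...,1]>120)&(hsv[...,2]>110)).astype(np.uint8)
n,l,s,ce=cv2.connectedComponentsWithStats(yel)
for i in range(1,n):
    if s[i,4]>30:
        v,u=np.nonzero(l==i);print("yel",s[i],"z",round(np.nanmedian(w[l==i][:,2]),4),rect(proj(c,np.c_[u,v],.017)))
hi=(reg&(w[...,2]>.0285)).astype(np.uint8)
n,l,s,ce=cv2.connectedComponentsWithStats(hi)
for i in range(1,n):
    if s[i,4]>60:
        q=w[l==i];print("hi",s[i],"z",np.round(np.percentile(q[:,2],[5,25,50,75,95,100]),4),rect(q[:,:2]),np.round(q.mean(0)*1000,1))
E
```

```text
[np.int32(47), np.int32(186), np.int32(597)]
rim z [0.00484794 0.0148939  0.01755765]
tray (array([539. ,  19.3]), array([203.7, 332.3]), 85.03)
tray (array([538.7,  18.8]), array([202.8, 330.8]), 85.03)
yel [192 199  36  17 389] z 0.0171 (array([609.3,  96.4]), array([22.8, 61.2]), 82.29)
yel [293 206  30  17 271] z 0.0168 (array([601.2, -72.1]), array([18.7, 52.2]), 71.94)
yel [189 215  37  15 326] z 0.0172 (array([580.8,  99. ]), array([19.4, 61.9]), 81.02)
yel [288 221  34  21 441] z 0.017 (array([566.4, -62. ]), array([27.4, 57.9]), 76.38)
yel [168 263  18  17 228] z 0.0175 (array([500.5, 149.8]), array([27.1, 27.7]), 82.81)
yel [216 267  21  17 288] z 0.0171 (array([492.6,  64.9]), array([26.8, 32.8]), 84.2)
yel [258 274  25  13 254] z 0.0169 (array([486.5,  -8.3]), array([18. , 41.2]), 84.85)
yel [322 280  20  12 198] z 0.0167 (array([ 477.9, -110.6]), array([18.3, 31.6]), 90.53)
hi [173 200  69  31 657] z [0.0345 0.038  0.0398 0.0418 0.0453 0.0492] (array([593.5,  96.7]), array([ 22.5, 112.6]), 73.47) [592.5  94.9  39.8]
hi [267 206  80  30 648] z [0.0311 0.0337 0.0351 0.0364 0.0384 0.0402] (array([584.3, -68.3]), array([ 14. , 135.5]), 73.91) [584.5 -66.1  35. ]
hi [182 256  35  34 769] z [0.0318 0.0345 0.0362 0.0426 0.0451 0.0471] (array([496.9, 106.6]), array([54.4, 54.8]), 74.59) [496.5 105.9  37.8]
hi [282 269  36  28 916] z [0.053  0.0585 0.0654 0.0685 0.0703 0.073 ] (array([481.8, -59.2]), array([41.8, 55.1]), 92.58) [482.1 -58.8  63.5]
```

```bash
cat >> h.py <<'E'
TH=np.radians(-4.97); C=np.array([.539,.019])
def loc(x,y): return C+np.array([np.cos(TH)*x-np.sin(TH)*y,np.sin(TH)*x+np.cos(TH)*y])
NEST=dict(vee=loc(.05,.082),gear=loc(.05,-.082),gauge=loc(-.05,.082),marker=loc(-.05,-.082))
def down(deg,xy=None,z=.15):
    """tool down, jaws closing along world angle deg (mod 180); pick nearer wrist"""
    best=None;j0=np.array(readout.read_joint_pos())
    for k in(0,180):
        a=np.radians(deg+k);y=np.array([np.cos(a),np.sin(a),0]);zz=np.array([0,0,-1.])
        q=R.from_matrix(np.c_[np.cross(y,zz),y,zz]).as_quat();q=np.r_[q[3],q[:3]]
        j=manip.inverse_kinematics([*xy,z],q)
        if j is not None:
            d=abs(np.array(j)[5]-j0[5])
            if best is None or d<best[0]: best=(d,q)
    return best[1]
def go(xy,deg,z=.15):
    q=down(deg,xy,z);p=readout.read_tool_pos()
    if p[2]<z-.01: manip.servo_line([p[0],p[1],z],velocity=.25)
    manip.reach([*xy,z],q);return q
def pick(xy,deg,z,force=40):
    go(xy,deg);hit=manip.servo_line([*xy,z],velocity=.12,contact_N=8)
    print("pick hit",hit,np.round(readout.read_tool_pos(),4));effector.close(force)
    print("width",round(readout.read_grip_width(),3),"F",round(readout.read_gripper_force(),1))
    manip.servo_line([*xy,.15],velocity=.2)
    print("lifted width",round(readout.read_grip_width(),3),"t",readout.read_time_s())
def place(xy,deg,z,contact=6):
    go(xy,deg);manip.servo_line([*xy,z+.02],velocity=.2)
    hit=manip.servo_line([*xy,z],velocity=.04,contact_N=contact)
    print("place hit",hit,np.round(readout.read_tool_pos(),4));effector.ungrasp()
    manip.servo_line([*xy,.15],velocity=.2)
def snap(name):
    c=vision.camera("top");np.savez(name+".npz",**c);cv2.imwrite(f"pics/{name}.png",c["img"]);return c,pts(c)
def high(w,z0,lo,hi_,zmax=.2):
    """components above z0 within world box lo..hi_"""
    m=((w[...,2]>z0)&(w[...,2]<zmax)&(w[...,0]>lo[0])&(w[...,0]<hi_[0])&(w[...,1]>lo[1])&(w[...,1]<hi_[1])).astype(np.uint8)
    n,l,s,ce=cv2.connectedComponentsWithStats(m)
    for i in range(1,n):
        if s[i,4]>40:
            q=w[l==i];print("px",s[i,4],"z",np.round(np.percentile(q[:,2],[5,50,95]),4),*rect(q[:,:2]))
E
python3 - <<'E'
from h import *
pick((.4967,.1062),85,.053)
place(loc(0,-.239),85,.031)
print(readout.read_time_s())
E
```

```text
pick hit False [0.4972 0.1062 0.0535]
width 0.454 F 31.4
lifted width -0.003 t 5.7
place hit False [ 0.5182 -0.2191  0.0309]
9.75
```

```bash
python3 - <<'E'
from h import *
c,w=snap("s1")
high(w,.0285,(.42,-.14),(.65,.18))
cv2.imwrite("pics/s1c.png",cv2.resize(c["img"][165:335,135:385],None,fx=3.2,fy=3.2,interpolation=cv2.INTER_CUBIC))
E
```

```text
px 658 z [0.0344 0.0396 0.0455] [591.2  97.4] [ 22.7 112.9] 74.25
px 642 z [0.0312 0.0351 0.0383] [584.1 -68.3] [ 13.9 135.4] 73.94
px 767 z [0.0319 0.0362 0.0451] [497.2 107.5] [54.1 54.9] 89.91
px 916 z [0.053  0.0656 0.0706] [481.9 -59.3] [41.8 54.8] 92.47
```

View pics/s1c.png

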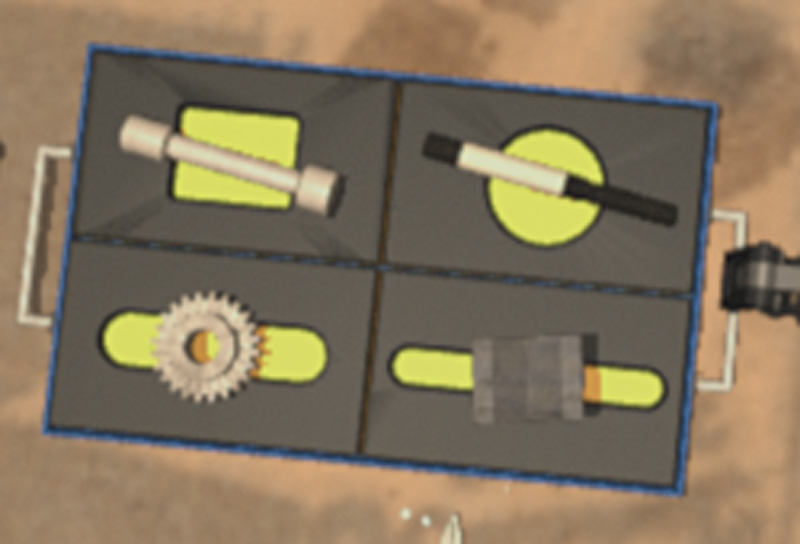

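```bash
python3 - <<'E'
from h import *
pick((.497,.1068),85,.038,50)
if readout.read_grip_width()>.3:
    place(loc(0,-.239),85,.0165)
    print(readout.read_time_s())
else: effector.ungrasp()
E
```

```text
pick hit False [0.4975 0.1068 0.0386]
width 0.62 F 50.8
lifted width 0.618 t 13.25
place hit True [ 0.518  -0.2191  0.0163]
16.9833
```

```bash
python3 - <<'E'
from h import *
pick((.592,.0972),163.9,.0455,40)
if readout.read_grip_width()>.08:
    place(NEST["gauge"],175.03,.0405,8)
    manip.reach([.40,-.25,.2],readout.read_tool_rot())
    c,w=snap("s2"); print(readout.read_time_s())
    high(w,.0285,(.42,-.14),(.65,.18)); high(w,.006,(.45,-.28),(.6,-.16),.1)
    cv2.imwrite("pics/s2c.png",cv2.resize(c["img"][165:335,135:435],None,fx=2.6,fy=2.6,interpolation=cv2.INTER_CUBIC))
E
```

```text
pick hit False [0.5925 0.0971 0.0462]
width 0.126 F 39.1
lifted width 0.131 t 20.5833
place hit False [0.4965 0.1052 0.0405]
25.1417
px 645 z [0.031  0.0351 0.0385] [584.5 -68.4] [ 13.9 135.4] 74.27
px 626 z [0.0299 0.0338 0.0395] [497.1 105.7] [ 22.4 112.5] 84.24
px 917 z [0.0528 0.0654 0.0705] [481.9 -59.3] [41.8 54.9] 92.59
px 205 z [0.0099 0.013  0.0161] [ 523.7 -165.8] [10.4 95.8] 178.89
px 701 z [0.0089 0.0131 0.0215] [ 516.8 -216.5] [53.9 55.1] 75.02
```

View pics/s2c.png

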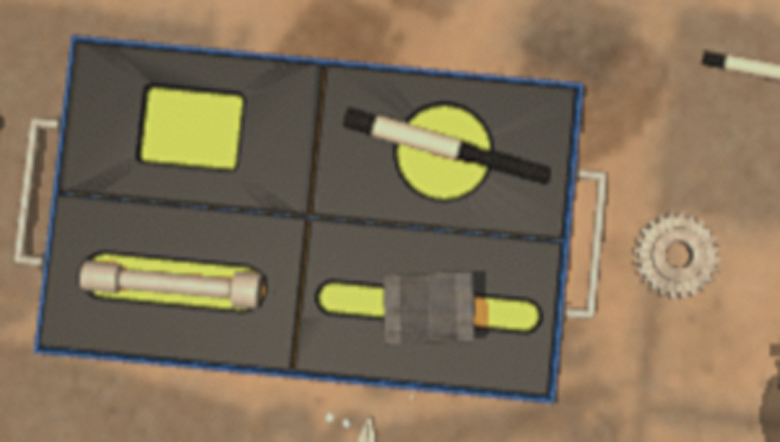

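```bash
python3 - <<'E'
from h import *
c=dict(np.load("s2.npz"));w=pts(c)
o=NEST["gauge"];d=w[...,:2]-o;ly=-np.sin(TH)*d[...,0]+np.cos(TH)*d[...,1];lx=np.cos(TH)*d[...,0]+np.sin(TH)*d[...,1]
for a,b in((-.056,-.047),(-.047,-.035),(-.02,.02),(.04,.048),(.048,.056)):
    m=(ly>a)&(ly<b)&(abs(lx)<.014)&(w[...,2]>.026);z=w[m][:,2];print(a,b,m.sum(),np.round(np.percentile(z,[50,80,95]),4),np.round(np.median(lx[m]),4))
hsv=cv2.cvtColor(c["img"],cv2.COLOR_BGR2HSV)
yel=((hsv[...,0]>22)&(hsv[...,0]<40)&(hsv[...,1]>120)&(hsv[...,2]>110)&(w[...,2]<.03)).astype(np.uint8)
n,l,s,ce=cv2.connectedComponentsWithStats(yel)
for k in("vee","gear","gauge","marker"):
    d=np.linalg.norm(w[...,:2]-NEST[k],axis=-1);v,u=np.nonzero((yel>0)&(d<.08));print(k,np.round(NEST[k]*1000,1),rect(proj(c,np.c_[u,v],.017)))
print("vee z",np.nanpercentile(w[(np.linalg.norm(w[...,:2]-[.4819,-.0593],axis=-1)<.02)][:,2],[1,10,50,90]))
E
```

```text
-0.056 -0.047 87 [0.0371 0.0397 0.0412] -0.0001
-0.047 -0.035 76 [0.0369 0.0392 0.0407] 0.0005
-0.02 0.02 190 [0.0324 0.0342 0.0356] -0.0004
0.04 0.048 54 [0.0352 0.0369 0.0381] -0.0009
0.048 0.056 55 [0.0341 0.0361 0.0371] -0.0001
vee [595.9  96.4] (array([596.1,  97.6]), array([48.1, 62.1]), 85.03)
gear [581.7 -67. ] (array([581.6, -66.8]), array([57.2, 60.4]), 154.26)
gauge [496.3 105. ] (array([529.7, 106.7]), array([93.6, 99.3]), 85.12)
marker [482.1 -58.4] (array([517.5, -60.2]), array([ 89. , 139.5]), 85.06)
vee z [0.05063933 0.05336951 0.06000641 0.06779345]
```

```bash
python3 - <<'E'
from h import *
pick((.4819,-.0593),92.5,.044,90)
if readout.read_grip_width()>.3:
    place(NEST["vee"]+[0,.0006],85.03,.038,10)
    manip.reach([.40,-.25,.2],readout.read_tool_rot())
    c,w=snap("s3"); print(readout.read_time_s())
    high(w,.0285,(.42,-.14),(.65,.18))
E
```

```text
pick hit False [ 0.4823 -0.0594  0.0445]
width 0.657 F 95.0
lifted width 0.656 t 28.8833
place hit True [0.5958 0.097  0.039 ]
33.4333
px 1027 z [0.0378 0.058  0.0649] [594.8  98.1] [42.4 56.2] 85.24
px 645 z [0.0315 0.0353 0.0384] [584.4 -68.3] [ 13.8 135.5] 74.26
px 630 z [0.0295 0.0336 0.0394] [496.9 105.6] [ 22.7 113. ] 84.32
```

```bash
python3 - <<'E'
from h import *
pick((.5844,-.0683),164.15,.0415,30)
if readout.read_grip_width()>.08:
    place(NEST["marker"],175.03,.0405,8)
    pick((.5168,-.2165),85,.016,50)
    if readout.read_grip_width()>.3:
        place(NEST["gear"],85,.0340,8)
    manip.reach([.40,-.25,.2],readout.read_tool_rot())
    c,w=snap("s4"); print(readout.read_time_s())
    high(w,.0265,(.42,-.14),(.65,.18)); high(w,.006,(.45,-.28),(.6,-.18),.1)
    cv2.imwrite("pics/s4c.png",cv2.resize(c["img"][165:335,135:435],None,fx=2.6,fy=2.6,interpolation=cv2.INTER_CUBIC))
E
```

```text
pick hit False [ 0.5849 -0.0685  0.0422]
width 0.151 F 31.7
lifted width 0.153 t 36.85
place hit True [ 0.4819 -0.0583  0.0404]
pick hit True [ 0.5159 -0.2159  0.0174]
width 0.62 F 51.0
lifted width 0.615 t 43.3583
place hit True [ 0.582  -0.067   0.0366]
47.375
px 1033 z [0.0371 0.0578 0.0646] [594.8  97.8] [42.3 55.6] 85.32
px 657 z [0.0272 0.0302 0.0391] [584.2 -65.7] [53.1 53.4] 179.75
px 646 z [0.0291 0.0336 0.0395] [497. 106.] [ 22.7 113.5] 84.33
px 626 z [0.0276 0.0308 0.0338] [482.5 -57.7] [ 13.6 134.4] 85.11
```

View pics/s4c.png

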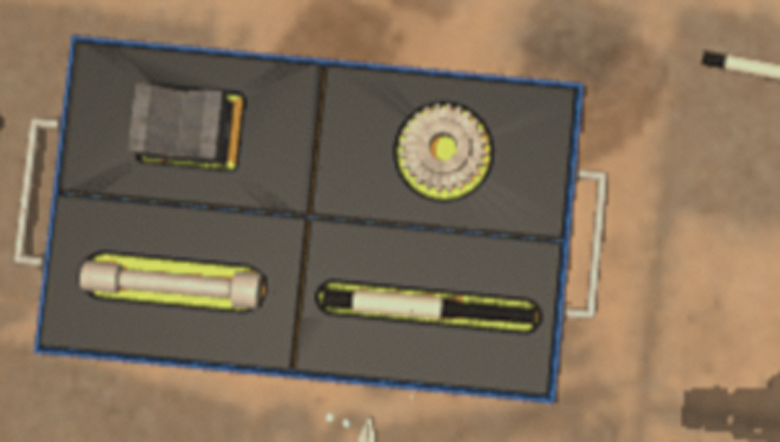

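```bash
cat > chk.py <<'E'
from h import *
import sys
def fitp(f,xy,axis_deg,hl,hw,z0,z1):
    w=pts(dict(np.load(f)));d=w[...,:2]-np.array(xy);t=np.radians(axis_deg)
    a=d[...,0]*np.cos(t)+d[...,1]*np.sin(t);b=-d[...,0]*np.sin(t)+d[...,1]*np.cos(t)
    m=(abs(a)<hl)&(abs(b)<hw)&(w[...,2]>z0)&(w[...,2]<z1)
    A=np.c_[np.ones(m.sum()),a[m],b[m]];k=np.linalg.lstsq(A,w[m][:,2],rcond=None)[0]
    return m.sum(),"z0 %.4f tilt along %.2f across %.2f deg"%(k[0],*np.degrees(k[1:]))
f=sys.argv[1]
print("marker before",fitp("s3.npz",(.5844,-.0683),74.2,.064,.003,.03,.05));print("marker",fitp(f,(.4823,-.058),85,.064,.003,.02,.05))
print("gear rim before",fitp("s1.npz",(.4970,.1068),85,.03,.03,.030,.0395));print("gear rim",fitp(f,(.5825,-.066),85,.03,.03,.0235,.0335))
print("gear hub before",fitp("s1.npz",(.4970,.1068),85,.015,.015,.040,.05));print("gear hub",fitp(f,(.5825,-.066),85,.015,.015,.034,.05))
print("vee before",fitp("s2.npz",(.4819,-.0593),92.5,.026,.020,.045,.09));print("vee",fitp(f,(.595,.098),85,.026,.020,.039,.09))
E
python3 chk.py s4.npz
```

```text
marker before (np.int64(278), 'z0 0.0362 tilt along 0.61 across 0.52 deg')
marker (np.int64(285), 'z0 0.0316 tilt along 0.67 across -4.16 deg')
gear rim before (np.int64(482), 'z0 0.0349 tilt along -0.14 across -0.11 deg')
gear rim (np.int64(531), 'z0 0.0282 tilt along -0.33 across 0.46 deg')
gear hub before (np.int64(224), 'z0 0.0435 tilt along 0.34 across -0.98 deg')
gear hub (np.int64(210), 'z0 0.0374 tilt along -0.21 across -0.18 deg')
vee before (np.int64(841), 'z0 0.0634 tilt along -0.63 across -0.42 deg')
vee (np.int64(809), 'z0 0.0576 tilt along -1.01 across 0.22 deg')
```

```bash
python3 - <<'E'
from h import *
def prof(f,xy,deg,base):
    w=pts(dict(np.load(f)));d=w[...,:2]-np.array(xy);t=np.radians(deg)
    a=d[...,0]*np.cos(t)+d[...,1]*np.sin(t);b=-d[...,0]*np.sin(t)+d[...,1]*np.cos(t);z=w[...,2]
    for lo in np.arange(-.07,.07,.02):
        m=(a>lo)&(a<lo+.02)&(abs(b)<.013)&(z>base+.006)
        if m.sum()<6: continue
        k=np.polyfit(b[m],z[m],2);b0=-k[1]/2/k[0];print("%.2f n%d peak b %.1f mm z %.1f  p90 %.1f"%(lo,m.sum(),b0*1e3,np.polyval(k,b0)*1e3,np.percentile(z[m],90)*1e3))
print("before");prof("s3.npz",(.5844,-.0683),74.2,.023)
print("after");prof("s4.npz",(.4821,-.0584),85.03,.017)
E
```

```text
before
-0.07 n75 peak b 0.0 mm z 35.9  p90 37.0
-0.05 n89 peak b -0.1 mm z 36.5  p90 37.1
-0.03 n92 peak b -0.1 mm z 36.0  p90 36.9
-0.01 n99 peak b -0.1 mm z 36.7  p90 38.2
0.01 n98 peak b -0.1 mm z 36.8  p90 37.9
0.03 n103 peak b -0.1 mm z 37.2  p90 38.1
0.05 n87 peak b -0.1 mm z 37.2  p90 37.6
after
-0.07 n91 peak b -0.8 mm z 30.6  p90 32.3
-0.05 n105 peak b -0.5 mm z 30.7  p90 32.3
-0.03 n107 peak b -0.5 mm z 31.1  p90 33.0
-0.01 n117 peak b -0.3 mm z 31.7  p90 33.5
0.01 n116 peak b -0.2 mm z 32.0  p90 33.1
0.03 n114 peak b -0.3 mm z 31.6  p90 33.4
0.05 n107 peak b -0.3 mm z 31.7  p90 33.2
0.07 n67 peak b 18.0 mm z 23.8  p90 25.1
```

```bash
python3 - <<'E'
from h import *
effector.close(30)
for s in(-.035,.035):
    p=NEST["marker"]+np.array([.0004,0])+s*np.array([-np.sin(TH),np.cos(TH)])
    go(p,175.03,.12);manip.servo_line([*p,.054],velocity=.2)
    h=manip.servo_line([*p,.044],velocity=.015,contact_N=4);print(h,np.round(readout.read_tool_pos(),4))
    manip.servo_line([*p,.12],velocity=.2)
effector.ungrasp()
manip.reach([.40,-.25,.2],readout.read_tool_rot())
c,w=snap("s5"); print(readout.read_time_s())
cv2.imwrite("pics/s5c.png",cv2.resize(c["img"][165:335,135:435],None,fx=2.6,fy=2.6,interpolation=cv2.INTER_CUBIC))
E
python3 chk.py s5.npz | grep -v before
```

```text
True [ 0.479  -0.0932  0.0481]
True [ 0.486  -0.0235  0.048 ]
54.4167
marker (np.int64(284), 'z0 0.0303 tilt along 0.76 across 1.70 deg')
gear rim (np.int64(534), 'z0 0.0281 tilt along -0.39 across -1.04 deg')
gear hub (np.int64(207), 'z0 0.0374 tilt along -0.53 across -0.64 deg')
vee (np.int64(813), 'z0 0.0576 tilt along -0.47 across 0.11 deg')
```

View pics/s5c.png

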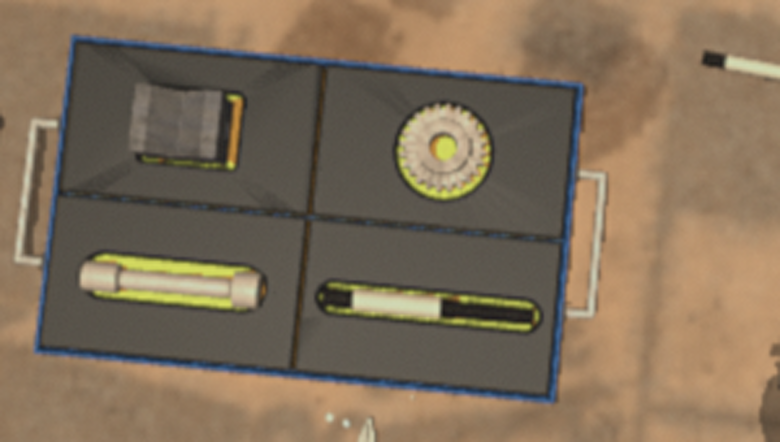

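The final picture shows all four pieces in their own pockets. The marker's top touches at 48.0 − 17 = 31 mm, which is exactly fully down, and the gear and vee block lie flat about 6 mm below where they started. Handing in.

```bash
python3 -c "
from h import *
print(manip.finish_job(), readout.read_time_s())"
```

```text
the job is handed in; nothing more can be done
the job is handed in; nothing more can be done
```

The gear, vee block, plug gauge and paint marker each lie flat and fully down in their own pockets, released, and I handed the job in at about 54 s of the 128 s allowed; the call returned no verdict.

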